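Put a dry-block sleeve away in its sealed dry-storage box

TASK

Put the short silver metal sleeve that stands on the worktop upright into the empty socket of the dry-storage box, all the way down. Then bring the box's lid down without slamming it and press its front edge down against the rubber seal until the spring latch at the front catches and holds the lid shut, never pressing on the lid with more than 30 N (about 3 kg); leave the other sleeves where they are.

Things in the scene. Friction and masses are not known exactly. Their poses are not given: they have to be found in the camera images.
- dry_box: grey box fixed to the worktop, 180 (x) x 220 (y) x 86 mm, black collar on its rim, mouth 164 x 204 mm. Origin: centre of its underside; x runs from the front (latch, robot's side) to the back (hinge), z up. White plate inside, top 30 mm up, has two sockets 37 mm wide at x -20, y -48 (empty) and +48 mm (full); blue desiccant can 38 mm wide at x 52, y 0, top 70 mm up.
- socket (a point): centre of the empty socket's bottom, 8 mm above the worktop and 22 mm below the socket's mouth; the standing sleeve's underside comes to rest here.
- sleeve_mid (a point): short plain silver metal cylinder, 34 mm in diameter, 72 mm tall, 0.37 to 0.61 kg, standing upright on the worktop to the left or right of the box; the point is its centre, 36 mm over its underside; z is its axis.
- stored_sleeve_mid (a point): an equal silver sleeve, 34 x 72 mm, already standing in the other socket, to stay there; the point is its centre, 36 mm over its underside.
- brass_sleeve_mid (a point): slimmer brass-coloured sleeve, 26 mm in diameter, 95 mm tall, standing on the worktop on the other side of the box, to stay there; the point is its centre, half-way up.
- lid (a joint): lid angle about the hinge at the back, rad: 0 = level, nominally latched; grows as it opens (starts at 1.68 to 1.80, leaning a little back). Black frame with clear window, 236 mm wide, 16 mm thick, 0.3 to 0.42 kg. Hinge friction and damper: it stays where left; below about 1.2 it sinks slowly by itself and comes to rest on the latch's ramp, not latched, at about 0.03 to 0.1.
- lid_hinge (a point): middle of the lid's hinge line, 102 mm behind the box's origin and 100 mm above the worktop; the line runs along the box's y. The lid's outer face is 13.5 mm from it, its inner face 2.5 mm on the other side; the lid reaches from 8 to 200 mm from it.
- lid_pad (a point): centre of the black thumb pad, 30 mm wide, on the lid's outer face, 178 mm from the hinge line: the place to press. The point turns with the lid; its z points out of the outer face (up when shut). Pressing here takes about 5 N to wedge the latch aside, then up to about 15 to 19 N as the seal is squeezed, at which the latch catches; 1 mm further the seal is solid.
- lid_edge (a point): point on the lid's outer face, half-way across, 192 mm from the hinge line and 8 mm short of the lid's free edge. A steel striker tongue, 36 mm wide and 5 mm thick, stands out 10 mm beyond the middle of that edge.
- latch (a joint): angle of the sprung steel hook at the front of the box, rad: 0 = at rest, grows to about 0.12 as the striker wedges it towards the robot, and springs back to 0 when it catches over the striker. 30 mm wide, tip 130 mm above the worktop. Seal and latch are shimmed together up to 4.2 mm higher or lower: the lid is latched at -0.019 to 0.025 rad, after about 7 mm of seal squeeze.
There are look-alikes about, which are no part of the job. Leave any purple or turquoise look-alike of the part that bears sleeve_mid alone.

How it is judged:
By the outcome, as a careful person would: the job done as asked, in the order asked, and still so for the second after the job is handed in, with the robot touching nothing.
It also fails if it takes over 67 s, if anything falls off the work surface, if the arm or the gripper's body presses on something with over 40 N, if the wrist force passes 120 N, or if a joint passes its speed limit or range.

ROBOT

A 6-joint arm with a two-finger parallel gripper is mounted at the origin on a cart in front of the work surface, level with it; the furniture and walls round the work are solid. World frame = base frame: x ahead of the robot, y to its left, z up, the work surface at z = 0. Lengths are in m, angles in rad, forces in N, time in s.
With the tool pointing down it reaches from about 0.35 to 0.775 m from the base axis. Payload 7.3 kg.
Tool frame: the origin (TCP) lies midway between the tips of the shut fingers; the grasp point (between the pads) lies 19 mm behind it; z points along the fingers, y is the line along which they close (so a half turn about z gives the same grasp; the last joint's range is limited). The gripper opens to 92 mm and grips with 3 to 60 N. Pads are 19 mm wide; open, the fingers measure 130 mm over their backs; the gripper's body (75 mm by 190 mm) begins 47 mm behind the grasp point.
Start: joints at [1, 0.342, 1.524, -0, 1.275, -0.146], TCP at [0.216, 0.478, 0.205] pointing down, gripper open.
Joint ranges: [-2.53, 2.53], [-0.77, 2.02], [0.04, 2.7], [-1, 4.14], [0.28, 2.66], [-3.11, 3.11]. Speed limits (rad/s): [2.57, 2.57, 3.14, 3.14, 3.14, 3.14].

INTERFACE

Orientations are given as a unit quaternion [x, y, z, w].
In Python, from bench import env gives the robot as it stands.
- The arm moves only by the tool drive_tool, never from a script. Its argument "rows" is a list of rows, each a list of 3 entries, a list of its own where there are three numbers: the gripper's target within -1 to 1 (fully open at 1, half-way at 0, shut at -1), then the shift along the tool's x, y, z each as a share of 0.15 m, from -1 to 1, then the turn, a rotation vector about the tool's x, y, z each as a share of 90 degrees, from -1 to 1. A call has 1 to 10 rows; each row is the pose to reach, as a shift and turn from the pose commanded when the call began, along the tool's axes at that moment; what a row does not reach only later rows make up. A row lasts 1/8 s, in which the tool goes at most 62.5 mm and 10.7 degrees, less where a joint would pass 70% of its speed; a pose out of reach is approached as far as the arm can. A call with a number of a shift or a turn outside -1 to 1 is refused whole. A call with a gripper value outside its range is refused whole. The fingers move at their own pace and stop on an object; the grip force is fixed at half the most. Time passes only in rows, so rows that repeat a pose let the fingers close. It gives the time, the measured TCP pose, the force, the opening and the grip force at its end, in the units of the state.
- env.get_obs(): the state, without advancing time (a new reading comes with each control period).
- env.camera(name): name is "side" or "top" or "wrist"; returns (picture, depth): 400x640x3 uint8, blue, green, red; 400x640 float32, m along the optical axis (not along the pixel's ray), 0 where there is no reading.
- env.camera_params(name): a dict with "fx", "fy", "cx", "cy" (pixels), "pose" (4x4, takes a point from camera to world coordinates). Camera axes: x right, y up, looking along -z (the intrinsics and any distortion apply to the point x, -y, -z); pixel columns grow to the right and rows downward; lengths in m; the calibration is good to about 2 mm. A picture is of the moment at which its call begins: read the wrist's pose just before it. camera_params takes no time and is no camera call; for the wrist camera it gives the pose at the moment of the call.
- env.job_done(): hands the job in; it is judged then, once.
Trained networks look in the newest picture that a camera, given by its name, has taken for a name from the list of things; names that differ only in an ending like _2 or _b are one class to them, and where a whole thing is asked for, a point or a joint stands for the part that bears it (a point fixed in the world has none). Each returns a list of dicts, best first, with "conf" (0 to 1); they miss things now and then, are a little off and sometimes report something else, mostly with a low value. They report only what shows in the picture. A call takes as long as a camera call. They do not tell look-alikes from the thing itself.
- env.look_for(thing, camera): "location" ([x, y, z] in m, in world coordinates, good to about 4 mm: the middle of the surface that is visible of it).
- env.silhouettes(thing, camera): "region" (400x640 bool, what is visible of it).
The state is a dict: "clock": time; "joints": joint angles; "dq": joint speeds; "joint_efforts": joint torques, N m; "position": TCP position; "tcp_rot": TCP orientation; "ft_force": force on the tool from outside, world axes, zero at the start; "ft_torque": the same for the moment, N m; "opening": finger opening in m; "gripper_force": force on a finger pad.
Only numpy, scipy, OpenCV 4.12 (cv2) and the standard library are available. Lean on these libraries where they do the work, as an engineer would, in place of code of your own. Each camera call takes 0.05 s, during which the arm holds its last target. There are 200 camera calls.

## Working session

There is one attempt and no reset: what is moved stays moved. The work goes in short steps, Python scripts to look and compute and a tool call to move; the robot and the scene stay as the last step left them, time stands still between calls to the robot, and variables do not carry over. Pictures are saved under pics/ and viewed, at most 10 in all, crops included, and the job is handed in when it is done.

Besides the shell and the picture viewer there is one more tool, called after "Request:" by a JSON object that holds its "fn" and its "kwargs". drive_tool: Moves the arm, as the interface text tells. Shift numbers are shares of 0.15 m and turn numbers shares of 90 degrees, none past 1 either way. Its arguments: {"type":"object","properties":{"rows":{"type":"array"}},"required":["rows"]}

```bash
mkdir -p pics; ls; cat > h.py <<'E'
import numpy as np, cv2
from scipy.spatial.transform import Rotation as R
from bench import env
def world(cam,u,v,d,P=None):
    P=P or env.camera_params(cam)
    x=(np.asarray(u)-P["cx"])/P["fx"]*d; y=(np.asarray(v)-P["cy"])/P["fy"]*d
    T=np.array(P["pose"]); p=np.stack([x,-y,-np.asarray(d)],-1)
    return p@T[:3,:3].T+T[:3,3]
def cloud(cam,dep):
    v,u=np.mgrid[0:400,0:640]; return world(cam,u,v,dep)
def rows(target,quat=None):
    "shift/turn in tool shares from present measured pose"
    o=env.get_obs(); r=R.from_quat(o["tcp_rot"])
    s=r.inv().apply(np.array(target)-o["position"])/0.15
    t=np.zeros(3) if quat is None else (r.inv()*R.from_quat(quat)).as_rotvec()/(np.pi/2)
    print("shift",s.round(3),"turn",t.round(3))
E
python3 - <<'E'
from h import *
for c in("top","side"):
    im,d=env.camera(c); cv2.imwrite(f"pics/{c}0.png",im); np.save(f"pics/{c}0.npy",d)
    P=env.camera_params(c); print({k:(np.round(v,3).tolist()) for k,v in P.items()})
    for t in("dry_box","sleeve_mid","stored_sleeve_mid","brass_sleeve_mid","lid_pad","lid_hinge","socket"):
        try: print(c,t,[(np.round(a["location"],3).tolist(),round(a["conf"],2)) for a in env.look_for(t,c)])
        except Exception as e: print(c,t,e)
print(env.get_obs())
E
```

```text
pics
{'fx': 437.025, 'fy': 437.025, 'cx': 321.503, 'cy': 198.388, 'pose': [[0.001, 0.982, -0.19, 0.288], [-1.0, 0.002, 0.002, 0.005], [0.002, 0.19, 0.982, 1.285], [0.0, 0.0, 0.0, 1.0]]}
top dry_box [([0.603, 0.014, 0.05], 0.6)]
top sleeve_mid [([0.481, 0.298, 0.071], 0.63), ([0.412, 0.274, 0.07], 0.56), ([0.548, 0.271, 0.075], 0.55), ([0.413, 0.34, 0.074], 0.44)]
top stored_sleeve_mid [([0.642, 0.022, 0.218], 0.56)]
top brass_sleeve_mid [([0.513, -0.301, 0.082], 0.48)]
top lid_pad [([0.644, 0.018, 0.219], 0.91)]
top lid_hinge [([0.64, 0.019, 0.216], 0.73), ([0.604, 0.015, 0.051], 0.34)]
top socket [([0.603, 0.019, 0.049], 0.9)]
{'fx': 485.277, 'fy': 485.277, 'cx': 322.444, 'cy': 196.669, 'pose': [[0.982, 0.107, -0.158, 0.329], [-0.19, 0.627, -0.755, -0.986], [0.018, 0.772, 0.636, 0.894], [0.0, 0.0, 0.0, 1.0]]}
side dry_box [([0.598, 0.007, 0.065], 0.96), ([0.411, 0.017, 0.108], 0.56), ([0.643, -0.007, 0.212], 0.32)]
side sleeve_mid [([0.556, 0.261, 0.048], 0.79), ([0.478, 0.295, 0.045], 0.76), ([0.413, 0.268, 0.047], 0.52)]
side stored_sleeve_mid [([0.498, 0.052, 0.062], 0.59), ([0.6
[... 241 characters left out ...]
0.84)]
{'clock': 0.8, 'joints': array([ 9.99975807e-01,  3.42017745e-01,  1.52413895e+00, -2.16322547e-05,
        1.27538875e+00, -1.46004176e-01]), 'dq': array([ 0.00055425,  0.00162696, -0.00096234,  0.00047422,  0.00010662,
       -0.00025698]), 'joint_efforts': array([ 1.61365573e-03, -4.31096005e+01, -2.44466883e+01,  7.20130443e-02,
        4.80213796e-02, -1.11850164e-05]), 'position': array([0.21637113, 0.47834411, 0.20451767]), 'tcp_rot': array([2.10811482e-01, 9.77526735e-01, 1.84731899e-05, 1.79697460e-05]), 'ft_force': array([-0.97789211, -0.49306101, -0.15482722]), 'ft_torque': array([-0.00778737,  0.01882433,  0.00589488]), 'gripper_force': 0.0, 'opening': 0.09187170375690981}
```

View pics/top0.png

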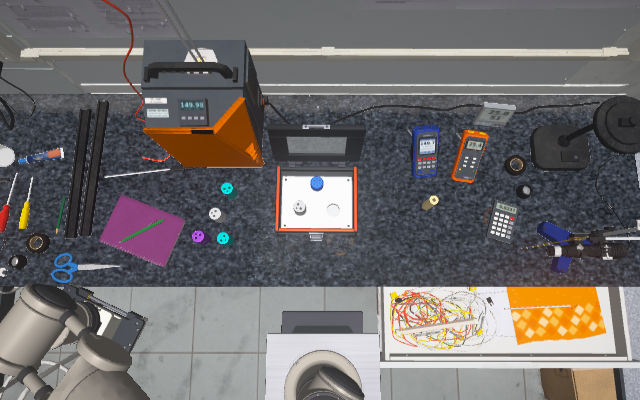

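View pics/side0.png

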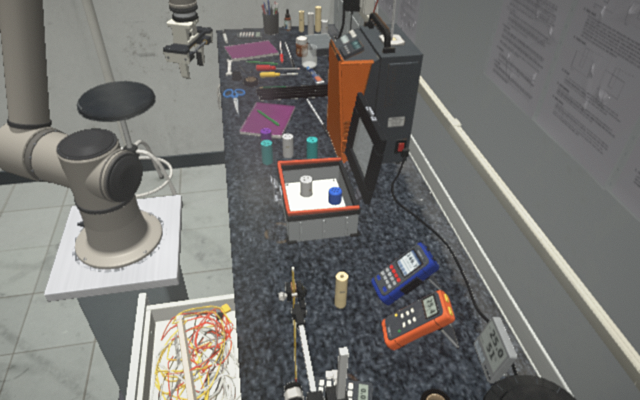

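The top view shows the silver sleeve at (215,214), between two turquoise ones (227,188), (223,238) and a purple one (197,237). The box is at (316,200) with its empty socket at (333,210), the stored sleeve at (300,208), and the lid open at about (318,145). The brass sleeve is at (430,202).

```bash
python3 - <<'E'
from h import *
im=cv2.imread("pics/top0.png"); d=np.load("pics/top0.npy"); W=cloud("top",d)
hsv=cv2.cvtColor(im,cv2.COLOR_BGR2HSV)
def box(u0,u1,v0,v1): 
    m=np.zeros((400,640),bool); m[v0:v1,u0:u1]=1; return m
for n,b in dict(silver=(203,224,203,223),stored=(290,308,198,217),brass=(420,440,192,212),purp=(188,206,228,246),t1=(216,236,178,198),t2=(214,232,229,247)).items():
    m=box(*b)&(d>0); zt=np.percentile(W[m][:,2],95); p=W[m&(abs(W[...,2]-zt)<.006)]
    print(n,zt.round(4),cv2.minEnclosingCircle((p[:,:2]*1000).astype(np.float32)),p.mean(0).round(4),len(p))
# rim
m=box(265,368,155,245)&(hsv[...,0]<15)&(hsv[...,1]>150)&(d>0)
p=W[m]; print("rim z",np.percentile(p[:,2],[5,50,95]).round(4)); p=p[(p[:,2]>.07)&(p[:,2]<.11)]
print("rim",cv2.minAreaRect((p[:,:2]*1000).astype(np.float32)))
# white plate
m=box(278,356,172,232)&(abs(W[...,2]-.03)<.006)&(hsv[...,1]<40)&(hsv[...,2]>200); p=W[m]; print("plate z",p[:,2].mean())
# socket
for n,b in dict(s=(322,346,200,220)).items():
    mm=box(*b); q=W[mm&(W[...,2]<.02)&(d>0)]; print("sock low",len(q),q.mean(0).round(4) if len(q) else 0, q.min(0), q.max(0))
np.set_printoptions(linewidth=200)
print((W[196:224:2,318:350:2,2]*1000).round().astype(int))
# lid
q=W[box(268,368,122,165)&(W[...,2]>.12)&(W[...,2]<.32)]
print("lid",q.min(0).round(3),q.max(0).round(3)); 
big=cv2.resize(im[110:260,180:450],None,fx=2.9,fy=2.9,interpolation=cv2.INTER_CUBIC); cv2.imwrite("pics/c1.png",big)
E
```

```text
silver 0.0745 ((479.6740417480469, 302.6449890136719), 16.89143180847168) [0.4799 0.3021 0.0724] 100
stored 0.0819 ((499.0757751464844, 65.57500457763672), 16.820663452148438) [0.4991 0.0652 0.08  ] 104
brass 0.0959 ((515.6885986328125, -307.50189208984375), 13.465051651000977) [ 0.5149 -0.3078  0.0944] 64
purp 0.0742 ((415.45513916015625, 346.518310546875), 17.266677856445312) [0.4158 0.3464 0.0721] 106
t1 0.0736 ((552.167724609375, 272.4709777832031), 17.19561195373535) [0.5518 0.2723 0.0719] 102
t2 0.0747 ((410.9317321777344, 277.3704833984375), 17.217769622802734) [0.4113 0.2775 0.0722] 102
rim z [0.0967 0.1023 0.107 ]
rim ((518.3573608398438, 18.11139678955078), (222.31875610351562, 183.87831115722656), 89.2579345703125)
plate z 0.02997644982776999
sock low 117 [ 0.5015 -0.0307  0.0088] [ 0.48402518 -0.04889366  0.00066673] [ 0.51803544 -0.01377139  0.01907554]
[[  30   34   28   31   28   30   32   29   32   29   25   29 1285   31   31   31]
 [  30   28   30   31   27   29   33   27   29   28   32   28   26   33   29   30]
 [  33   31   31   29   31   32   30   32   30   29   3
[... 288 characters left out ...]
   28   31   28   13    5   13   13    8    9   28   30   32   33   27]
 [  31   36   27   33   29    9    7    8    9    9    9   29   35   30   29   32]
 [  29   28   28   33   27    8    8    9    7   11   10   33   30   33   32   30]
 [  32   32   28   27   30   30    7    1    3    9   28   32   28   31   31   33]
 [  32   30   25   30   30   28   28   26   27   32   32   29   31   31   33   26]
 [  38   34   36   33   32   27   29   31   28   28   30   31   24   30   28   30]
 [  28   32   27   29   26   26   33   31   28   29   29   28   32   25   28   27]
 [  28   26   30   29   30   34   26   28   31   32   31   31   27   28   30 1285]]
lid [ 0.62  -0.101  0.12 ] [0.662 0.135 0.311]
```

View pics/c1.png

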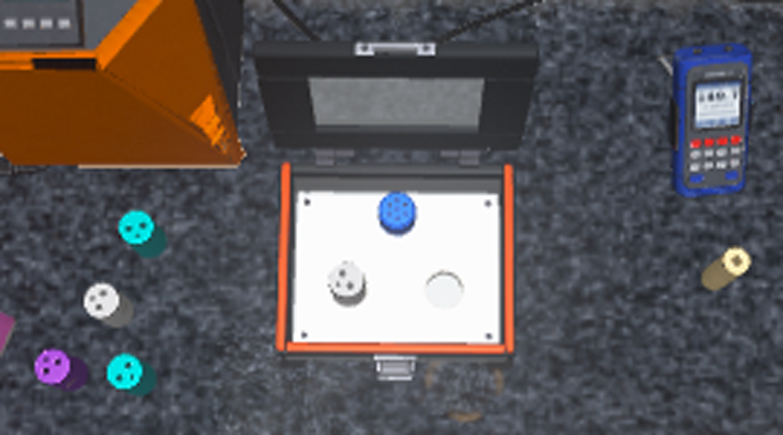

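```bash
python3 - <<'E'
from h import *
rows([.4797,.3024,.22],[0,1,0,0])
P=env.camera_params("wrist"); o=env.get_obs(); r=R.from_quat(o["tcp_rot"])
T=np.array(P["pose"]); print("cam in tool",r.inv().apply(T[:3,3]-o["position"]).round(3),(r.inv().as_matrix()@T[:3,:3]).round(2).tolist(),P["fx"])
# socket mouth ellipse, refined by edge
im=cv2.imread("pics/top0.png"); g=cv2.resize(im[196:224,318:350],None,fx=20,fy=20,interpolation=cv2.INTER_CUBIC); cv2.imwrite("pics/sock.png",g)
E
```

```text
shift [-2.083 -0.345 -0.103] turn [ 0.    0.   -0.27]
cam in tool [ 0.075 -0.    -0.181] [[0.0, 0.96, 0.28], [1.0, -0.0, 0.0], [0.0, 0.28, -0.96]] 275.4306094908415
```

Request:
{"fn": "drive_tool", "kwargs": {"rows": [[1,[-0.4,0,-0.1],[0,0,-0.1]],[1,[-0.8,-0.15,-0.1],[0,0,-0.2]],[1,[-1,-0.17,-0.1],[0,0,-0.27]],[1,[-1,-0.17,-0.1],[0,0,-0.27]]]}}

```text
clock: 1.3
position: [0.3442, 0.3921, 0.2195]
tcp_rot: [0.002, 1.0, 0.0, 0.0]
ft_force: [-0.4, -0.2, -0.8]
opening: 0.0918
gripper_force: 0.0
```

```bash
python3 - <<'E'
from h import *
rows([.4797,.3024,.22],[0,1,0,0])
E
```

```text
shift [-0.906 -0.594 -0.003] turn [ 0.     0.    -0.003]
```

Request:
{"fn": "drive_tool", "kwargs": {"rows": [[1,[-0.3,-0.2,0],[0,0,0]],[1,[-0.6,-0.4,0],[0,0,0]],[1,[-0.906,-0.594,0],[0,0,0]],[1,[-0.906,-0.594,0],[0,0,0]],[1,[-0.906,-0.594,0],[0,0,0]]]}}

```text
clock: 1.92
position: [0.4773, 0.3049, 0.2193]
tcp_rot: [0.001, 1.0, 0.0, -0.001]
ft_force: [-0.1, -0.0, -1.1]
opening: 0.0917
gripper_force: 0.0
```

```bash
python3 - <<'E'
from h import *
o=env.get_obs(); print(o["position"],o["joints"].round(2))
P=env.camera_params("wrist"); im,d=env.camera("wrist"); cv2.imwrite("pics/w1.png",im)
W=cloud("wrist",d)
hsv=cv2.cvtColor(im,cv2.COLOR_BGR2HSV)
m=(abs(W[...,2]-.072)<.006)&(d>0)&(np.hypot(W[...,0]-.48,W[...,1]-.3025)<.03)
p=W[m]; print(len(p),p.mean(0).round(4),cv2.minEnclosingCircle((p[:,:2]*1000).astype(np.float32)))
b=m&(hsv[...,1]<60); p=W[b]; print(len(p),p.mean(0).round(4),cv2.minEnclosingCircle((p[:,:2]*1000).astype(np.float32)))
E
```

```text
[0.47730878 0.30494768 0.2192701 ] [ 0.43  0.41  1.38  0.    1.35 -1.14]
571 [0.4805 0.3038 0.0729] ((481.18499755859375, 303.86651611328125), 16.901620864868164)
571 [0.4805 0.3038 0.0729] ((481.18499755859375, 303.86651611328125), 16.901620864868164)
```

View pics/w1.png

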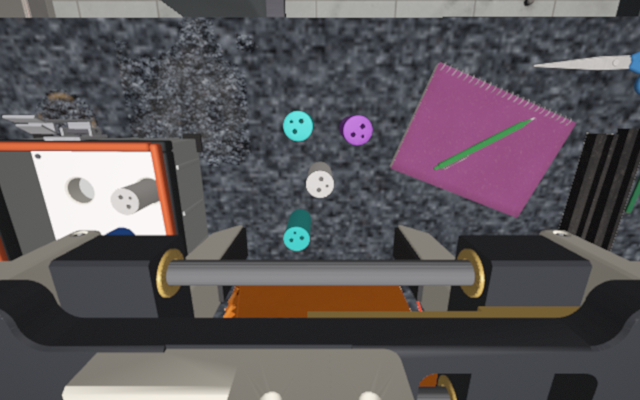

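Wrist view: silver sleeve centred at (320,183), with the look-alikes clear of the finger path.

Request:
{"fn": "drive_tool", "kwargs": {"rows": [[1,[0,0,0.33],[0,0,0]],[1,[0,0,0.6],[0,0,0]],[1,[0,0,0.6],[0,0,0]],[1,[0,0,0.6],[0,0,0]]]}}

```text
clock: 2.48
position: [0.4786, 0.3053, 0.1314]
tcp_rot: [-0.0, 1.0, 0.001, 0.001]
ft_force: [-0.2, 0.2, 0.0]
opening: 0.0919
gripper_force: 0.0
```

```bash
python3 - <<'E'
from h import *
rows([.4803,.3032,.041],[0,1,0,0]); o=env.get_obs(); print(o["position"],o["dq"])
E
```

```text
shift [-0.01  -0.015  0.602] turn [0.001 0.001 0.   ]
[0.4786217  0.30532318 0.13136682] [-0.00903963 -0.01591011 -0.01716011 -0.00157528 -0.00297311 -0.0028991 ]
```

Request:
{"fn": "drive_tool", "kwargs": {"rows": [[1,[-0.01,-0.015,0.2],[0,0,0]],[1,[-0.01,-0.015,0.4],[0,0,0]],[1,[-0.01,-0.015,0.6],[0,0,0]],[1,[-0.01,-0.015,0.6],[0,0,0]],[1,[-0.01,-0.015,0.6],[0,0,0]]]}}

```text
clock: 3.1
position: [0.4812, 0.3027, 0.0418]
tcp_rot: [0.0, 1.0, 0.001, 0.002]
ft_force: [0.1, -0.0, -0.0]
opening: 0.0921
gripper_force: 0.0
```

```bash
python3 - <<'E'
from h import *
rows([.4803,.3032,.041],[0,1,0,0])
E
```

```text
shift [0.006 0.003 0.005] turn [ 0.001  0.002 -0.   ]
```

Well centred; close, then lift.

Request:
{"fn": "drive_tool", "kwargs": {"rows": [[-1,[0,0,0],[0,0,0]],[-1,[0,0,0],[0,0,0]],[-1,[0,0,0],[0,0,0]],[-1,[0,0,0],[0,0,0]],[-1,[0,0,0],[0,0,0]],[-1,[0,0,0],[0,0,0]],[-1,[0,0,0],[0,0,0]],[-1,[0,0,0],[0,0,0]]]}}

```text
clock: 4.1
position: [0.48, 0.3022, 0.0396]
tcp_rot: [0.0, 1.0, 0.0, 0.0]
ft_force: [0.9, 2.9, 0.4]
opening: 0.0326
gripper_force: 30.0
```

Request:
{"fn": "drive_tool", "kwargs": {"rows": [[-1,[0,0,-0.3],[0,0,0]],[-1,[0,0,-0.6],[0,0,0]],[-1,[0,0,-1],[0,0,0]],[-1,[0,0,-1],[0,0,0]],[-1,[0,0,-1],[0,0,0]]]}}

```text
clock: 4.72
position: [0.4787, 0.3012, 0.1878]
tcp_rot: [0.0, 1.0, -0.001, -0.002]
ft_force: [0.0, -0.2, -5.0]
opening: 0.0332
gripper_force: 29.9
```

Request:
{"fn": "drive_tool", "kwargs": {"rows": [[-1,[-0.06,-0.35,0],[0,0,0]],[-1,[-0.13,-0.7,0],[0,0,0]],[-1,[-0.13,-1,0],[0,0,0]],[-1,[-0.13,-1,0],[0,0,0]]]}}

```text
clock: 5.22
position: [0.4978, 0.1487, 0.1869]
tcp_rot: [0.002, 1.0, -0.001, -0.003]
ft_force: [0.6, 0.5, -4.8]
opening: 0.0326
gripper_force: 29.9
```

Request:
{"fn": "drive_tool", "kwargs": {"rows": [[-1,[0,-0.3,0],[0,0,0]],[-1,[0,-0.61,0],[0,0,0]],[-1,[0,-0.61,0],[0,0,0]],[-1,[0,-0.61,0],[0,0,0]],[-1,[0,-0.61,0],[0,0,0]],[-1,[0,-0.61,0],[0,0,0]]]}}

```text
clock: 5.98
position: [0.499, 0.0613, 0.1893]
tcp_rot: [-0.0, 1.0, 0.0, -0.0]
ft_force: [-0.1, 0.8, -5.6]
opening: 0.0332
gripper_force: 29.9
```

```bash
python3 - <<'E'
from h import *
o=env.get_obs(); print(o["position"],o["dq"].round(3),o["ft_force"])
im,d=env.camera("wrist"); cv2.imwrite("pics/w2.png",im)
W=cloud("wrist",d); np.save("pics/w2W.npy",W)
m=(abs(W[...,2]-.08)<.006)&(d>0)&(np.hypot(W[...,0]-.499,W[...,1]-.0655)<.03); p=W[m]
if len(p): print("stored",len(p),p.mean(0))
m=(abs(W[...,2]-.03)<.006)&(d>0); p=W[m]; print("plate",len(p),p[:,2].mean(),p.min(0),p.max(0))
m=(abs(W[...,2]-.1)<.015)&(d>0)&(cv2.cvtColor(im,cv2.COLOR_BGR2HSV)[...,1]>150); p=W[m]; print("rim",np.percentile(p[:,2],[5,50,95]),p.min(0),p.max(0))
E
```

```text
[0.4990227  0.06133704 0.18925757] [-0.003 -0.004 -0.001  0.     0.001 -0.001] [-0.06618444  0.80907069 -5.62307188]
stored 502 [0.49562232 0.06664561 0.08069009]
plate 13535 0.030985490711358442 [ 0.39601041 -0.38606013  0.02400458] [0.61908461 0.345377   0.03599391]
rim [0.09300783 0.10402787 0.10669328] [ 0.42769538 -0.09352927  0.08512987] [0.62955919 0.30489647 0.11499768]
```

View pics/w2.png

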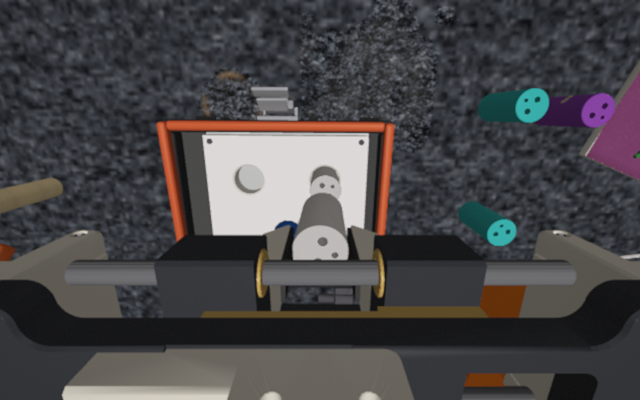

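```bash
cat > sock.py <<'E'
from h import *
from scipy.optimize import least_squares
def plane(cam,P,u,v,z):
    a=world(cam,u,v,np.ones(np.shape(u)),P); c=np.array(P["pose"])[:3,3]; k=(z-c[2])/(a[...,2]-c[2]); return c+(a-c)*k[...,None]
def fitcircle(cam,P,im,u0,u1,v0,v1,z,name):
    S=8
    g=cv2.resize(cv2.cvtColor(im,cv2.COLOR_BGR2GRAY)[v0:v1,u0:u1],None,fx=S,fy=S,interpolation=cv2.INTER_CUBIC)
    g=cv2.GaussianBlur(g,(0,0),3)
    e=cv2.Canny(g,12,30); ys,xs=np.nonzero(e)
    p=plane(cam,P,(xs+.5)/S-.5+u0,(ys+.5)/S-.5+v0,z)[:,:2]
    best=None
    rng=np.random.default_rng(0); r=.0185
    lo,hi=p.min(0),p.max(0)
    for x in np.arange(lo[0],hi[0],.0005):
        for y in np.arange(lo[1],hi[1],.0005):
            n=(abs(np.hypot(p[:,0]-x,p[:,1]-y)-r)<.0008).sum()
            if best is None or n>best[0]: best=(n,x,y)
    q=p[abs(np.hypot(p[:,0]-best[1],p[:,1]-best[2])-r)<.0015]
    s=least_squares(lambda t:np.hypot(q[:,0]-t[0],q[:,1]-t[1])-t[2],[best[1],best[2],r],loss="soft_l1",f_scale=.0003)
    print(name,best[0],len(p),s.x.round(4))
E
python3 - <<'E'
from sock import *
Pw=env.camera_params("wrist"); im=cv2.imread("pics/w2.png"); fitcircle("wrist",Pw,im,225,280,155,205,.03,"wrist")
fitcircle("top",env.camera_params("top"),cv2.imread("pics/top0.png"),318,350,195,225,.03,"top")
# depth hole
W=np.load("pics/w2W.npy"); v,u=np.mgrid[155:205,225:280]; m=W[155:205,225:280,2]<.022
p=plane("wrist",Pw,u[m],v[m],.03); print("hole wrist",cv2.minEnclosingCircle((p[:,:2]*1000).astype(np.float32)),p.mean(0))
P=env.camera_params("top"); W2=cloud("top",np.load("pics/top0.npy")); v,u=np.mgrid[196:224,320:348]; m=(W2[196:224,320:348,2]<.02)
p=plane("top",P,u[m],v[m],.03); print("hole top",cv2.minEnclosingCircle((p[:,:2]*1000).astype(np.float32)),p.mean(0))
# held sleeve
o=env.get_obs(); c=o["position"]
q=W.reshape(-1,3); q=q[(np.hypot(q[:,0]-c[0],q[:,1]-c[1])<.024)&(q[:,2]>.12)&(q[:,2]<.24)]
zt=np.percentile(q[:,2],90); t=q[abs(q[:,2]-zt)<.005]; print("held",zt,t.mean(0),cv2.minEnclosingCircle((t[:,:2]*1000).astype(np.float32)))
for a in np.arange(.14,.22,.01):
    s=q[abs(q[:,2]-a)<.005]; print(a.round(2),len(s),np.median(s,0).round(4) if len(s) else "", s[:,0].min().round(4) if len(s) else "")
# wrist corner offset: box edges at front rim
E
```

```text
wrist 471 906 [ 0.5005 -0.0292  0.0184]
top 148 324 [ 0.4977 -0.0302  0.0196]
hole wrist ((499.4410400390625, -28.657939910888672), 17.791671752929688) [ 0.49938134 -0.02893098  0.03      ]
hole top ((498.0013427734375, -30.679672241210938), 17.780136108398438) [ 0.49791814 -0.03012386  0.03      ]
held 0.2245108742022578 [0.49506478 0.06079572 0.22298926] ((491.7633361816406, 61.12822341918945), 21.586299896240234)
0.14 0  
0.15 36 [0.4857 0.0631 0.1533] 0.4835
0.16 129 [0.4854 0.0618 0.16  ] 0.4835
0.17 150 [0.4856 0.0633 0.1701] 0.4834
0.18 170 [0.4855 0.0625 0.1803] 0.4836
0.19 199 [0.4859 0.0617 0.1902] 0.4835
0.2 225 [0.4857 0.0617 0.2002] 0.4836
0.21 338 [0.4868 0.0616 0.2113] 0.4837
```

The wrist view shows the empty socket at (250,179), the held sleeve upright at (321,243) and the stored sleeve at (325,180). Both cameras agree on a TCP target of about (0.498, -0.030).

Request:
{"fn": "drive_tool", "kwargs": {"rows": [[-1,[0.007,-0.3,0],[0,0,0]],[-1,[0.007,-0.608,0],[0,0,0]],[-1,[0.007,-0.608,0],[0,0,0]],[-1,[0.007,-0.608,0.1],[0,0,0]],[-1,[0.007,-0.608,0.3],[0,0,0]],[-1,[0.007,-0.608,0.5],[0,0,0]],[-1,[0.007,-0.608,0.7],[0,0,0]],[-1,[0.007,-0.608,0.7],[0,0,0]],[-1,[0.007,-0.608,0.7],[0,0,0]]]}}

```text
clock: 7.15
position: [0.499, -0.0305, 0.0856]
tcp_rot: [0.0, 1.0, -0.0, 0.001]
ft_force: [0.8, 0.9, -4.9]
opening: 0.033
gripper_force: 30.0
```

```bash
python3 - <<'E'
from h import *
rows([.498,-.030,.075],[0,1,0,0])
o=env.get_obs(); print(o["position"],o["ft_force"],o["ft_torque"])
E
```

```text
shift [0.007 0.003 0.071] turn [-0.     0.001 -0.   ]
[ 0.49897993 -0.03047904  0.0856002 ] [ 0.83869854  0.92207891 -4.89316844] [ 0.0277755  -0.02761659 -0.01977059]
```

Request:
{"fn": "drive_tool", "kwargs": {"rows": [[-1,[0.006,0.003,0.04],[0,0,0]],[-1,[0.006,0.003,0.08],[0,0,0]],[-1,[0.006,0.003,0.11],[0,0,0]],[-1,[0.006,0.003,0.14],[0,0,0]],[-1,[0.006,0.003,0.14],[0,0,0]]]}}

```text
clock: 7.78
position: [0.497, -0.0304, 0.0631]
tcp_rot: [0.0, 1.0, 0.0, -0.0]
ft_force: [0.8, 0.4, -4.9]
opening: 0.033
gripper_force: 30.0
```

Request:
{"fn": "drive_tool", "kwargs": {"rows": [[-1,[0,0,0.03],[0,0,0]],[-1,[0,0,0.06],[0,0,0]],[-1,[0,0,0.085],[0,0,0]],[-1,[0,0,0.105],[0,0,0]],[-1,[0,0,0.105],[0,0,0]],[-1,[0,0,0.105],[0,0,0]]]}}

```text
clock: 8.52
position: [0.4972, -0.0304, 0.0478]
tcp_rot: [0.0, 1.0, 0.0, 0.0]
ft_force: [0.8, 0.8, -3.5]
opening: 0.0329
gripper_force: 30.0
```

Request:
{"fn": "drive_tool", "kwargs": {"rows": [[-1,[0,0,0.01],[0,0,0]],[-1,[0,0,0.01],[0,0,0]],[0.0,[0,0,0.01],[0,0,0]],[0.0,[0,0,0.01],[0,0,0]],[0.0,[0,0,0.01],[0,0,0]],[0.0,[0,0,0.01],[0,0,0]]]}}

```text
clock: 9.28
position: [0.4972, -0.0304, 0.0462]
tcp_rot: [0.0, 1.0, 0.0, -0.0]
ft_force: [0.4, 0.1, -0.5]
opening: 0.0457
gripper_force: 0.0
```

Request:
{"fn": "drive_tool", "kwargs": {"rows": [[0.0,[0,0,-0.1],[0,0,0]],[0.0,[0,0,-0.3],[0,0,0]],[0.0,[0,0,-0.7],[0,0,0]],[0.0,[0,0,-1],[0,0,0]],[0.0,[0,0,-1],[0,0,0]],[0.0,[0,0,-1],[0,0,0]]]}}

```text
clock: 10.02
position: [0.4968, -0.0303, 0.1963]
tcp_rot: [0.0, 1.0, 0.0, -0.0]
ft_force: [-0.1, 0.8, -0.5]
opening: 0.046
gripper_force: 0.0
```

```bash
python3 - <<'E'
from h import *
o=env.get_obs(); print(o["position"],o["ft_force"],o["opening"],o["clock"])
im,d=env.camera("side"); cv2.imwrite("pics/side1.png",im); W=cloud("side",d); np.save("pics/side1W.npy",W)
cv2.imwrite("pics/side1c.png",cv2.resize(im[80:250,240:440],None,fx=3.5,fy=3.5,interpolation=cv2.INTER_CUBIC))
iw,dw=env.camera("wrist"); Ww=cloud("wrist",dw)
for n,c in dict(new=(.499,-.030),stored=(.497,.066)).items():
  for w,a in(("side",W),("wrist",Ww)):
    m=(a[...,2]>.065)&(a[...,2]<.1)&(np.hypot(a[...,0]-c[0],a[...,1]-c[1])<.022); p=a[m]
    if len(p): zt=np.percentile(p[:,2],[50,80,95]); print(n,w,len(p),zt.round(4),p[p[:,2]>zt[1]-.006].mean(0).round(4))
# lid in side view
v=W.reshape(-1,3); s=v[(v[:,0]>.58)&(v[:,0]<.69)&(v[:,1]>-.11)&(v[:,1]<.14)&(v[:,2]>.12)&(v[:,2]<.32)]
for z in np.arange(.12,.32,.02):
    t=s[abs(s[:,2]-z)<.01]; print(z.round(2),len(t), np.percentile(t[:,0],[2,50,98]).round(3) if len(t) else "")
E
```

```text
[ 0.49675168 -0.0302911   0.19630857] [-0.12161206  0.77389423 -0.45062248] 0.04598447759592729 10.025
new side 135 [0.0788 0.0807 0.0825] [ 0.499  -0.0323  0.0795]
new wrist 759 [0.0805 0.0812 0.0817] [ 0.4982 -0.0298  0.0805]
stored side 120 [0.0789 0.0807 0.0826] [0.501  0.0637 0.0797]
stored wrist 820 [0.0803 0.081  0.0816] [0.5    0.0654 0.0803]
0.12 121 [0.622 0.624 0.635]
0.14 318 [0.624 0.627 0.637]
0.16 266 [0.627 0.635 0.642]
0.18 269 [0.63  0.639 0.645]
0.2 270 [0.632 0.641 0.647]
0.22 271 [0.635 0.644 0.651]
0.24 262 [0.638 0.646 0.653]
0.26 218 [0.64  0.643 0.656]
0.28 291 [0.643 0.646 0.657]
0.3 386 [0.646 0.651 0.662]
```

View pics/side1c.png

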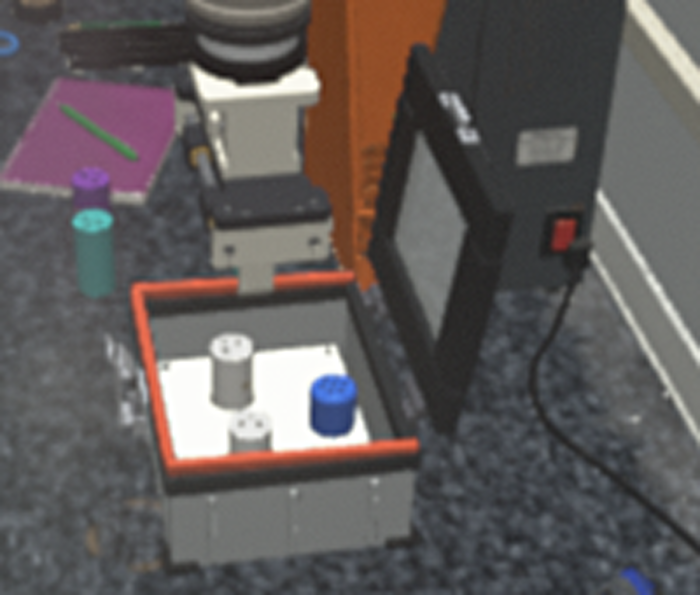

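The side view shows the new sleeve seated at crop (250,430), top at 0.080 m like the stored one. The lid stands at about 1.71 rad. Next I go up and over, to come in behind it.

Request:
{"fn": "drive_tool", "kwargs": {"rows": [[-1,[0,0.1,-0.35],[0,0,0]],[-1,[0,0.2,-0.7],[0,0,0]],[-1,[0,0.32,-0.97],[0,0,0]],[-1,[0,0.32,-0.97],[0,0,0]],[-1,[-0.35,0.32,-0.97],[0,0,0]],[-1,[-0.7,0.32,-0.97],[0,0,0]],[-1,[-1,0.32,-0.97],[0,0,0]],[-1,[-1,0.32,-0.97],[0,0,0]]]}}

```text
clock: 11.12
position: [0.6488, 0.0168, 0.3353]
tcp_rot: [0.001, 1.0, 0.0, -0.004]
ft_force: [-0.3, 0.1, 0.1]
opening: 0.0007
gripper_force: 0.0
```

Request:
{"fn": "drive_tool", "kwargs": {"rows": [[-1,[-0.2,0,0],[0,0,0]],[-1,[-0.36,0,0],[0,0,0]],[-1,[-0.36,0,0],[0,0,0]],[-1,[-0.36,0,0.2],[0,0,0]],[-1,[-0.36,0,0.35],[0,0,0]],[-1,[-0.36,0,0.47],[0,0,0]],[-1,[-0.36,0,0.47],[0,0,0]]]}}

```text
clock: 12.0
position: [0.6992, 0.0174, 0.2698]
tcp_rot: [0.0, 1.0, 0.0, -0.002]
ft_force: [-0.3, 0.8, 0.7]
opening: 0.0003
gripper_force: 0.0
```

Request:
{"fn": "drive_tool", "kwargs": {"rows": [[-1,[0.06,0,0],[0,0,0]],[-1,[0.12,0,0],[0,0,0]],[-1,[0.16,0,0],[0,0,0]],[-1,[0.2,0,0],[0,0,0]],[-1,[0.24,0,0],[0,0,0]],[-1,[0.28,0,0],[0,0,0]],[-1,[0.32,0,0],[0,0,0]]]}}

```text
clock: 12.88
position: [0.6529, 0.0175, 0.2713]
tcp_rot: [0.0, 1.0, 0.0, 0.0]
ft_force: [1.0, -0.7, 1.2]
opening: 0.0005
gripper_force: 0.5
```

Request:
{"fn": "drive_tool", "kwargs": {"rows": [[-1,[0.06,0,0],[0,0,0]],[-1,[0.12,0,0],[0,0,0]],[-1,[0.18,0,0],[0,0,0]],[-1,[0.24,0,0],[0,0,0]],[-1,[0.3,0,0.02],[0,0,0]],[-1,[0.36,0,0.04],[0,0,0]]]}}

```text
clock: 13.62
position: [0.5985, 0.0175, 0.2651]
tcp_rot: [0.0, 1.0, 0.0, 0.0]
ft_force: [0.4, -1.3, 0.0]
opening: 0.0008
gripper_force: 0.4
```

```bash
cat > lid.py <<'E'
from h import *
def lid():
    for c in("side","top"):
        im,d=env.camera(c); W=cloud(c,d).reshape(-1,3)
        for y0,y1 in((-.095,-.055),(.10,.13)):
            s=W[(W[:,1]>y0)&(W[:,1]<y1)&(W[:,2]>.112)&(W[:,2]<.315)&(W[:,0]>.40)&(W[:,0]<.68)]
            if len(s)<40: print(c,y0,"few",len(s)); continue
            q=s-[.620,0,.100]; a=np.arctan2(q[:,2],-q[:,0]); rr=np.hypot(q[:,0],q[:,2]); k=(rr>.1)&(rr<.215); print(c,y0,k.sum(),np.percentile(a[k],[10,50,90]).round(3))
E
python3 - <<'E'
from lid import *
lid(); im,_=env.camera("side"); cv2.imwrite("pics/s3.png",cv2.resize(im[40:250,240:440],None,fx=2.5,fy=2.5))
E
```

```text
side -0.095 119 [1.314 1.329 1.378]
side 0.1 59 [1.321 1.332 1.384]
top -0.095 112 [1.304 1.339 1.374]
top 0.1 few 0
```

View pics/s3.png

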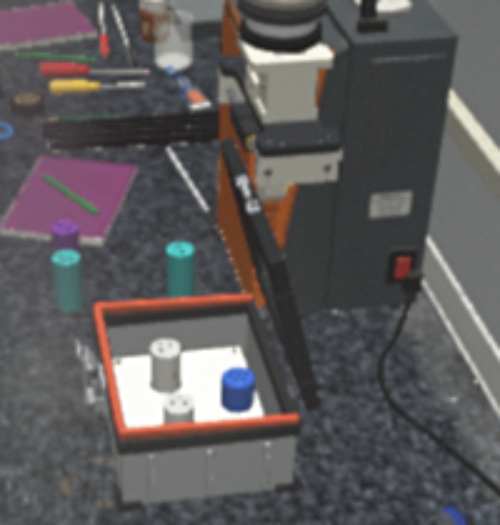

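Lid at about 1.33 rad (free edge at (240,170) in the picture), following the finger.

Request:
{"fn": "drive_tool", "kwargs": {"rows": [[-1,[0.06,0,0.02],[0,0,0]],[-1,[0.12,0,0.05],[0,0,0]],[-1,[0.18,0,0.08],[0,0,0]],[-1,[0.24,0,0.11],[0,0,0]],[-1,[0.3,0,0.14],[0,0,0]],[-1,[0.36,0,0.17],[0,0,0]],[-1,[0.42,0,0.2],[0,0,0]],[-1,[0.42,0,0.2],[0,0,0]]]}}

```text
clock: 14.78
position: [0.5354, 0.0176, 0.235]
tcp_rot: [0.0, 1.0, 0.0, -0.0]
ft_force: [-0.2, -0.4, 0.7]
opening: 0.0005
gripper_force: 0.0
```

```bash
python3 - <<'E'
from lid import *
lid(); print(env.get_obs()["clock"])
E
```

```text
side -0.095 223 [0.925 0.983 1.03 ]
side 0.1 67 [0.923 0.976 0.991]
top -0.095 183 [0.893 0.942 0.958]
top 0.1 few 6
14.875
```

Request:
{"fn": "drive_tool", "kwargs": {"rows": [[-1,[0,0,-0.4],[0,0,0]],[-1,[0,0,-0.65],[0,0,0]],[-1,[0.2,0,-0.65],[0,0,0]],[-1,[0.5,0,-0.65],[0,0,0]],[-1,[0.62,0,-0.65],[0,0,0]],[-1,[0.62,0,-0.65],[0,0,0]],[-1,[0.62,0,-0.65],[0,0,0]],[-1,[0.62,0,-0.65],[0,0,0]],[-1,[0.62,0,-0.65],[0,0,0]],[-1,[0.62,0,-0.65],[0,0,0]]]}}

```text
clock: 16.12
position: [0.4434, 0.0176, 0.3325]
tcp_rot: [0.0, 1.0, 0.0, -0.0]
ft_force: [-1.0, -0.8, -0.4]
opening: 0.0003
gripper_force: 0.0
```

```bash
python3 - <<'E'
from lid import *
lid(); o=env.get_obs(); print(o["clock"],o["position"])
E
```

```text
side -0.095 399 [0.132 0.154 0.192]
side 0.1 220 [0.134 0.158 0.197]
top -0.095 103 [0.114 0.136 0.152]
top 0.1 158 [0.125 0.143 0.182]
16.225 [0.44331978 0.01762363 0.33264579]
```

Request:
{"fn": "drive_tool", "kwargs": {"rows": [[-1,[0,0,0.3],[0,0,0]],[-1,[0,0,0.5],[0,0,0]],[-1,[0,0,0.5],[0,0,0]],[-1,[0,0,0.5],[0,0,0]]]}}

```text
clock: 16.73
position: [0.444, 0.0176, 0.2591]
tcp_rot: [0.0, 1.0, -0.0, 0.001]
ft_force: [-0.2, -0.5, 0.1]
opening: 0.0006
gripper_force: 0.0
```

```bash
python3 - <<'E'
from lid import *
lid()
im,d=env.camera("wrist"); cv2.imwrite("pics/w4.png",im); W=cloud("wrist",d)
for c in("wrist","top","side"): print(c,[(np.round(a["location"],4).tolist(),round(a["conf"],2)) for a in env.look_for("lid_pad",c)])
m=(abs(W[...,0]-.475)<.006)&(abs(abs(W[...,1]-.018)-.06)<.03)&(W[...,2]>.09); print("lid z at x=.475",np.median(W[m],0),m.sum())
m=(abs(W[...,0]-.442)<.008)&(abs(W[...,1]-.018)<.01)&(W[...,2]>.09); print("pad z",np.median(W[m],0),m.sum())
o=env.get_obs(); print(o["clock"],o["position"],o["ft_force"])
E
```

```text
side -0.095 396 [0.134 0.155 0.191]
side 0.1 222 [0.134 0.157 0.192]
top -0.095 74 [0.109 0.129 0.144]
top 0.1 44 [0.118 0.138 0.151]
wrist [([0.4616, 0.0163, 0.1255], 0.93)]
top [([0.4351, 0.0329, 0.1248], 0.67)]
side [([0.5173, 0.0031, 0.1167], 0.9)]
lid z at x=.475 [0.47473143 0.0602394  0.12048263] 1084
pad z [0.43825498 0.0174597  0.29751452] 593
17.025 [0.44350698 0.01761051 0.25843983] [0.30570279 0.59978693 0.7097207 ]
```

View pics/w4.png

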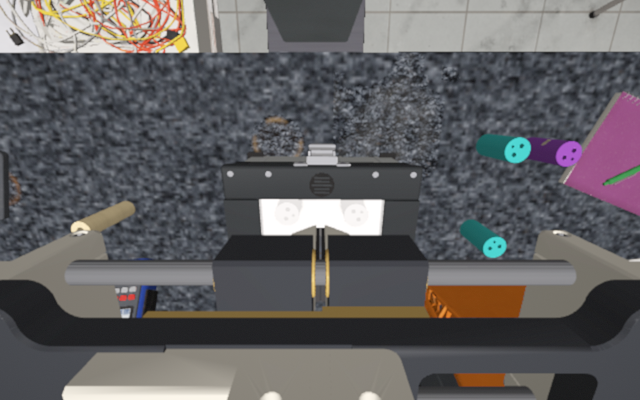

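```bash
python3 - <<'E'
from sock import *
P=env.camera_params("wrist")
for z in(.12,.125): print(z,plane("wrist",P,np.array(321.),np.array(184.),z), plane("wrist",P,np.array(321.),np.array(152.),z))
rows([.4425,.0185,.135],[0,1,0,0])
E
```

```text
0.12 [0.44662887 0.01859745 0.12      ] [0.40859286 0.01854662 0.12      ]
0.125 [0.44539826 0.01858161 0.125     ] [0.40795721 0.01853157 0.125     ]
shift [0.008 0.006 0.823] turn [-0.     0.001 -0.   ]
```

The pad is at (321,184), lid level and resting on the latch ramp, latch at (321,152). I descend to just above the pad.

Request:
{"fn": "drive_tool", "kwargs": {"rows": [[-1,[-0.003,0.006,0.35],[0,0,0]],[-1,[-0.003,0.006,0.65],[0,0,0]],[-1,[-0.003,0.006,0.78],[0,0,0]],[-1,[-0.003,0.006,0.83],[0,0,0]],[-1,[-0.003,0.006,0.83],[0,0,0]],[-1,[-0.003,0.006,0.83],[0,0,0]]]}}

```text
clock: 17.77
position: [0.4444, 0.0185, 0.1343]
tcp_rot: [0.0, 1.0, -0.0, 0.001]
ft_force: [0.0, 0.2, -0.1]
opening: 0.0005
gripper_force: 0.0
```

Request:
{"fn": "drive_tool", "kwargs": {"rows": [[-1,[0,0,0.01],[0,0,0]],[-1,[0,0,0.02],[0,0,0]],[-1,[0,0,0.03],[0,0,0]],[-1,[0,0,0.04],[0,0,0]],[-1,[0,0,0.05],[0,0,0]],[-1,[0,0,0.05],[0,0,0]]]}}

```text
clock: 18.52
position: [0.4436, 0.0186, 0.1256]
tcp_rot: [0.0, 1.0, 0.0, -0.0]
ft_force: [-0.2, 0.6, -0.2]
opening: 0.0002
gripper_force: 0.0
```

Request:
{"fn": "drive_tool", "kwargs": {"rows": [[-1,[0,0,0.007],[0,0,0]],[-1,[0,0,0.014],[0,0,0]],[-1,[0,0,0.021],[0,0,0]],[-1,[0,0,0.028],[0,0,0]],[-1,[0,0,0.028],[0,0,0]]]}}

```text
clock: 19.15
position: [0.4436, 0.0186, 0.1215]
tcp_rot: [0.0, 1.0, 0.0, -0.0]
ft_force: [-0.4, 0.6, 0.4]
opening: 0.0006
gripper_force: 0.0
```

Request:
{"fn": "drive_tool", "kwargs": {"rows": [[-1,[0,0,0.007],[0,0,0]],[-1,[0,0,0.014],[0,0,0]],[-1,[0,0,0.014],[0,0,0]]]}}

```text
clock: 19.52
position: [0.4436, 0.0186, 0.1194]
tcp_rot: [0.0, 1.0, 0.0, -0.0]
ft_force: [0.1, -0.2, -0.2]
opening: 0.0005
gripper_force: 0.0
```

Request:
{"fn": "drive_tool", "kwargs": {"rows": [[-1,[0,0,0.007],[0,0,0]],[-1,[0,0,0.014],[0,0,0]],[-1,[0,0,0.014],[0,0,0]]]}}

```text
clock: 19.9
position: [0.4436, 0.0186, 0.1173]
tcp_rot: [0.0, 1.0, 0.0, -0.0]
ft_force: [0.8, 0.6, -0.2]
opening: 0.0005
gripper_force: 0.0
```

Request:
{"fn": "drive_tool", "kwargs": {"rows": [[-1,[0,0,0.005],[0,0,0]],[-1,[0,0,0.01],[0,0,0]],[-1,[0,0,0.01],[0,0,0]]]}}

```text
clock: 20.27
position: [0.4436, 0.0186, 0.1158]
tcp_rot: [0.0, 1.0, 0.0, -0.0]
ft_force: [0.7, 0.1, 0.4]
opening: 0.0007
gripper_force: 0.0
```

```bash
python3 - <<'E'
from lid import *
lid(); o=env.get_obs(); print(o["position"],o["ft_force"],o["ft_torque"])
im,d=env.camera("wrist"); W=cloud("wrist",d)
for x in(.45,.475):
  m=(abs(W[...,0]-x)<.006)&(abs(abs(W[...,1]-.018)-.06)<.03)&(W[...,2]>.08)&(W[...,2]<.15); print(x,np.median(W[m],0),m.sum())
E
```

```text
side -0.095 620 [0.136 0.178 0.746]
side 0.1 26 [0.185 0.201 0.219]
top -0.095 159 [0.133 0.17  0.768]
top 0.1 76 [0.131 0.159 0.206]
[0.44368011 0.01856223 0.11586887] [-0.7114653  -0.70295266  0.40223601] [ 0.0713384   0.0105373  -0.00055752]
0.45 [ 0.44907635 -0.01764432  0.12582803] 1274
0.475 [nan nan nan] 0
  return _methods._mean(a, axis=axis, dtype=dtype,
  ret = um.true_divide(
```

Request:
{"fn": "drive_tool", "kwargs": {"rows": [[-1,[0,0,0.007],[0,0,0]],[-1,[0,0,0.01],[0,0,0]],[-1,[0,0,0.01],[0,0,0]]]}}

```text
clock: 20.8
position: [0.4436, 0.0186, 0.1143]
tcp_rot: [0.0, 1.0, 0.0, -0.0]
ft_force: [-0.2, -0.1, 0.7]
opening: 0.0005
gripper_force: 0.0
```

```bash
python3 - <<'E'
from h import *
im,d=env.camera("side"); W=cloud("side",d); cv2.imwrite("pics/s5.png",cv2.resize(im[90:230,250:390],None,fx=4.2,fy=4.2,interpolation=cv2.INTER_CUBIC))
v=W.reshape(-1,3)
for x in np.arange(.41,.63,.02):
    s=v[(abs(v[:,0]-x)<.01)&(v[:,1]>-.08)&(v[:,1]<-.04)&(v[:,2]>.05)&(v[:,2]<.2)]; print(x.round(2),len(s),np.median(s[:,2]).round(4) if len(s) else "")
E
```

```text
0.41 0 
0.43 82 0.1255
0.45 83 0.125
0.47 71 0.1225
0.49 72 0.1212
0.51 69 0.1201
0.53 72 0.1185
0.55 71 0.1173
0.57 75 0.1161
0.59 72 0.116
0.61 62 0.1143
0.63 24 0.1045
```

View pics/s5.png

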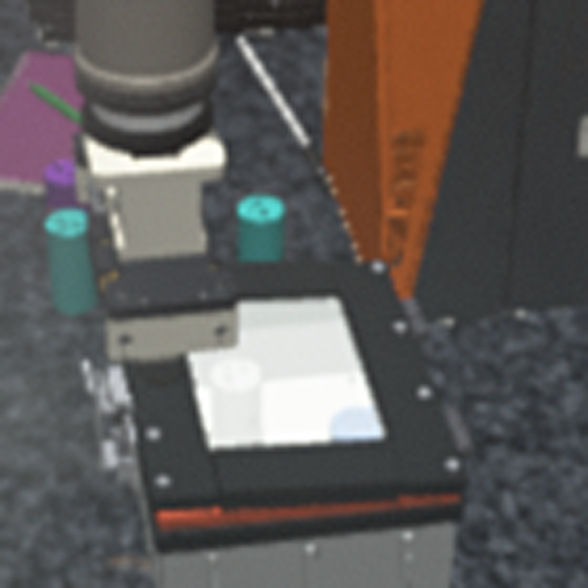

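```bash
python3 - <<'E'
from h import *
P=env.camera_params("side"); T=np.linalg.inv(np.array(P["pose"]))
for p in([.4436,.0186,.1143],[.4436,.0186,.125],[.4436,.0186,.18],[.42,.0186,.125],[.62,.017,.1135]):
    c=T[:3,:3]@p+T[:3,3]; u=P["cx"]+P["fx"]*c[0]/-c[2]; v=P["cy"]-P["fy"]*c[1]/-c[2]; print(p,round(u),round(v),"crop",round((u-250)*4.2),round((v-90)*4.2))
o=env.get_obs(); print(o["position"],o["ft_force"],o["joint_efforts"].round(2))
im,d=env.camera("wrist"); W=cloud("wrist",d)
v=W.reshape(-1,3); s=v[(abs(v[:,1]-.018)<.09)&(v[:,2]>.1)&(v[:,2]<.15)]
for x in np.arange(.40,.50,.01):
    t=s[abs(s[:,0]-x)<.005]; print(x.round(2),len(t),np.median(t[:,2]).round(4) if len(t) else "")
cv2.imwrite("pics/w6.png",np.hstack([im[100:300,220:420]]).repeat(2,0).repeat(2,1))
E
```

```text
[0.4436, 0.0186, 0.1143] 287 181 crop 155 383
[0.4436, 0.0186, 0.125] 287 178 crop 155 370
[0.4436, 0.0186, 0.18] 286 161 crop 152 297
[0.42, 0.0186, 0.125] 278 179 crop 117 374
[0.62, 0.017, 0.1135] 352 175 crop 430 358
[0.44366018 0.01855824 0.11434702] [-0.52192213 -0.06225034 -0.65383839] [ -0.   -36.51 -20.06  -0.04   0.07   0.  ]
0.4 376 0.1291
0.41 584 0.1201
0.42 2389 0.1208
0.43 4635 0.1269
0.44 3046 0.1266
0.45 1020 0.1259
0.46 576 0.1251
0.47 0 
0.48 16 0.1241
0.49 418 0.1232
```

View pics/w6.png

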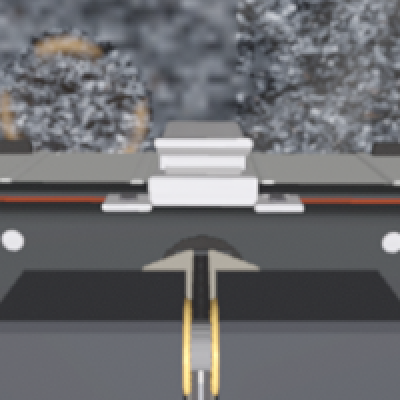

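```bash
python3 - <<'E'
from h import *
im,d=env.camera("wrist"); W=cloud("wrist",d); np.set_printoptions(linewidth=220)
print((W[214:240:2,286:360:4,2]*1000).round().astype(int)); print((W[214:240:2,286:360:4,0]*1000).round().astype(int)); print((W[226:232:2,286:360:4,1]*1000).round().astype(int))
im,d=env.camera("side"); W=cloud("side",d); print((W[166:186:2,272:306:2,2]*1000).round().astype(int)); print((W[166:186:2,272:306:2,1]*1000).round().astype(int))
E
```

```text
[[127 126 128 127 127 127 127 127 127 126 128 127 127 128 296 127 126 127 127]
 [127 127 128 127 127 127 127 126 127 127 127 127 128 128 127 126 127 126 127]
 [128 127 127 127 126 127 127 127 128 128 128 127 127 127 127 127 127 127 126]
 [127 128 127 127 126 127 128 128 129 127 128 128 125 127 128 126 127 127 127]
 [127 127 128 127 127 127 129 129 128 128 129 129 129 126 127 128 126 126 127]
 [126 128 127 126 126 127 128 128 128 128 129 127 127 127 127 127 127 126 125]
 [127 125 127 126 127 128 141 141 128 129 140 140 128 129 127 127 126 126 126]
 [126 126 127 126 128 144 144 144 140 140 144 143 145 129 126 127 127 127 127]
 [126 126 127 146 146 146 146 147 144 143 146 147 146 146 126 126 127 127 126]
 [126 126 150 149 150 149 149 150 147 145 150 149 149 149 150 149 127 126 126]
 [208 209 208 208 208 209 208 152 149 148 152 209 209 208 209 209 210 209 209]
 [210 210 210 211 210 211 211 154 152 152 155 210 210 210 211 210 208 210 210]
 [212 212 211 212 212 212 212 158 154 155 159 211 212 212 213 212 212 211 212]]
[[430 430 429 430 430 430 430 430 430 430 430 430 430 429 368 430 430 43
[... 2028 characters left out ...]
28  230  -68  -67  -71  -69  -68  -68  -67  -70  -70  -65  -67  -67  -67  -66  -68]
 [ 222  216  -70 -986  -68  -68  -67  -68  -71  -68  -70  -69  -69  -70  -68   47  -66]
 [ 211  207  -66  -67  -70  -71  -70  -68  -70    3   35   36   40   43   37   41   40]
 [ 197  199  200   34   26   28   27   27   27   27   28   25   30   32   28   27   28]
 [  29  189   30   35   22   22   16   16   20   13   12   16   22   23   23   21   19]
 [  17   20   20   20   12   12   11   10    9   11    6   10   14   13   11   14    9]
 [  10   13   11   13    8    2    4    2   -1   -4    1   -4    1    6    4   -1    4]
 [   4   21   13    5   -4   -7   -8   -2   -6  -11  -10   -9   -8   -6   -5   -8   -5]]
```

The depth images put the actual fingertips at about 0.140 m, so still some 12 mm above the pad (0.127 m). That explains the absence of contact. I continue under force watch.

Request:
{"fn": "drive_tool", "kwargs": {"rows": [[-1,[0,0,0.01],[0,0,0]],[-1,[0,0,0.02],[0,0,0]],[-1,[0,0,0.03],[0,0,0]],[-1,[0,0,0.04],[0,0,0]],[-1,[0,0,0.04],[0,0,0]]]}}

```text
clock: 21.62
position: [0.4436, 0.0186, 0.1082]
tcp_rot: [0.0, 1.0, 0.0, -0.0]
ft_force: [-1.3, 0.2, 0.0]
opening: 0.0002
gripper_force: 0.0
```

```bash
python3 - <<'E'
from h import *
W=np.load("pics/w2W.npy"); print("w2 body z",np.median(W[238:244,180:240,2]),"TCP .1893; finger",W[236:262:4,278,2].round(3),W[236:262:4,365,2].round(3))
im,d=env.camera("wrist"); W=cloud("wrist",d); np.set_printoptions(linewidth=220)
print((W[216:236:2,298:342:4,2]*1000).round().astype(int))
o=env.get_obs();print(o["position"],o["ft_force"])
E
```

```text
w2 body z 0.288560247570064 TCP .1893; finger [0.23  0.236 0.24  0.245 0.25  0.252 0.292] [0.23  0.236 0.239 0.245 0.248 0.252 0.293]
[[126 128 127 126 127 128 127 127 128 127 127]
 [127 128 127 128 127 128 127 127 126 127 127]
 [127 127 127 126 126 127 128 126 128 127 128]
 [127 128 127 128 127 128 128 128 127 128 128]
 [127 127 126 127 129 128 129 127 128 127 126]
 [127 127 128 134 134 128 129 134 135 129 128]
 [127 127 137 137 138 135 135 138 138 137 127]
 [140 140 139 141 141 137 137 139 141 139 140]
 [143 143 143 143 145 140 140 144 143 143 144]
 [201 203 203 203 146 142 142 147 201 203 203]]
[0.44364083 0.01854989 0.1083072 ] [-0.41357588 -0.04300354  0.33550806]
```

Request:
{"fn": "drive_tool", "kwargs": {"rows": [[-1,[0,0,0.008],[0,0,0]],[-1,[0,0,0.016],[0,0,0]],[-1,[0,0,0.024],[0,0,0]],[-1,[0,0,0.024],[0,0,0]]]}}

```text
clock: 22.18
position: [0.4436, 0.0186, 0.1047]
tcp_rot: [0.0, 1.0, 0.0, -0.0]
ft_force: [-0.4, -0.3, -0.2]
opening: 0.0005
gripper_force: 0.0
```

Request:
{"fn": "drive_tool", "kwargs": {"rows": [[-1,[0,0,0.007],[0,0,0]],[-1,[0,0,0.014],[0,0,0]],[-1,[0,0,0.014],[0,0,0]]]}}

```text
clock: 22.55
position: [0.4436, 0.0185, 0.1026]
tcp_rot: [0.0, 1.0, 0.0, -0.0]
ft_force: [-0.8, 0.0, 1.3]
opening: 0.0006
gripper_force: 0.4
```

Request:
{"fn": "drive_tool", "kwargs": {"rows": [[-1,[0,0,0.006],[0,0,0]],[-1,[0,0,0.012],[0,0,0]],[-1,[0,0,0.012],[0,0,0]]]}}

```text
clock: 22.92
position: [0.4435, 0.0186, 0.1008]
tcp_rot: [0.0, 1.0, 0.0, -0.0]
ft_force: [-0.7, -0.5, 1.7]
opening: -0.0
gripper_force: 0.6
```

Request:
{"fn": "drive_tool", "kwargs": {"rows": [[-1,[0,0,0.006],[0,0,0]],[-1,[0,0,0.012],[0,0,0]],[-1,[0,0,0.012],[0,0,0]]]}}

```text
clock: 23.3
position: [0.4437, 0.0186, 0.099]
tcp_rot: [0.0, 1.0, 0.0, 0.0]
ft_force: [-0.6, -0.4, 1.2]
opening: 0.0001
gripper_force: 0.6
```

Request:
{"fn": "drive_tool", "kwargs": {"rows": [[-1,[0,0,0.006],[0,0,0]],[-1,[0,0,0.012],[0,0,0]],[-1,[0,0,0.012],[0,0,0]]]}}

```text
clock: 23.68
position: [0.4437, 0.0186, 0.0972]
tcp_rot: [0.0, 1.0, 0.0, 0.0]
ft_force: [-0.3, 0.2, 1.0]
opening: 0.0003
gripper_force: 0.9
```

Request:
{"fn": "drive_tool", "kwargs": {"rows": [[-1,[0,0,0.006],[0,0,0]],[-1,[0,0,0.012],[0,0,0]],[-1,[0,0,0.012],[0,0,0]]]}}

```text
clock: 24.05
position: [0.4436, 0.0186, 0.0956]
tcp_rot: [0.0, 1.0, 0.0, -0.0]
ft_force: [-3.4, -0.2, 5.6]
opening: 0.0002
gripper_force: 2.4
```

```bash
python3 - <<'E'
from h import *
im,d=env.camera("wrist"); W=cloud("wrist",d); np.set_printoptions(linewidth=220)
print((W[210:240:2,290:350:4,2]*1000).round().astype(int)); o=env.get_obs();print(o["position"],o["ft_force"])
E
```

```text
[[117 117 116 117 116 117 116 116 116 116 116 117 116 117 116]
 [117 118 118 118 117 118 117 118 118 117 118 118 118 118 118]
 [118 118 118 117 120 119 118 118 119 119 119 118 118 119 117]
 [118 119 119 118 119 119 119 118 119 118 119 119 119 117 117]
 [118 117 119 118 118 119 118 119 119 119 119 119 118 118 119]
 [119 118 119 119 118 119 120 120 118 119 119 118 119 118 118]
 [119 119 277 119 118 119 119 119 120 119 119 119 119 119 119]
 [119 119 120 118 118 119 120 120 121 120 119 119 119 118 119]
 [119 119 119 119 119 121 121 120 120 121 122 119 118 120 277]
 [119 118 119 119 125 125 124 122 121 125 125 125 118 118 118]
 [119 118 127 128 127 127 127 125 124 128 128 127 128 119 119]
 [118 131 131 130 130 131 130 127 126 131 130 131 130 131 131]
 [190 190 190 190 188 190 133 130 131 134 190 190 189 190 189]
 [191 191 191 191 192 191 136 133 133 136 192 191 192 192 191]
 [191 193 193 192 192 193 138 135 135 139 193 193 193 193 192]]
[0.4436161  0.0185536  0.09555162] [-2.70816625  0.30093057  5.24033418]
```

Request:
{"fn": "drive_tool", "kwargs": {"rows": [[-1,[0,0,0.005],[0,0,0]],[-1,[0,0,0.01],[0,0,0]],[-1,[0,0,0.01],[0,0,0]]]}}

```text
clock: 24.48
position: [0.4435, 0.0186, 0.0943]
tcp_rot: [0.0, 1.0, 0.0, -0.0]
ft_force: [-3.0, 0.2, 7.7]
opening: 0.0004
gripper_force: 4.0
```

Request:
{"fn": "drive_tool", "kwargs": {"rows": [[-1,[0,0,0.005],[0,0,0]],[-1,[0,0,0.01],[0,0,0]],[-1,[0,0,0.01],[0,0,0]]]}}

```text
clock: 24.85
position: [0.4434, 0.0186, 0.093]
tcp_rot: [0.0, 1.0, -0.0, -0.0]
ft_force: [-4.5, -0.2, 10.5]
opening: 0.0004
gripper_force: 5.2
```

Request:
{"fn": "drive_tool", "kwargs": {"rows": [[-1,[0,0,0.004],[0,0,0]],[-1,[0,0,0.008],[0,0,0]],[-1,[0,0,0.008],[0,0,0]]]}}

```text
clock: 25.22
position: [0.4434, 0.0186, 0.092]
tcp_rot: [0.0, 1.0, -0.0, -0.0]
ft_force: [-5.4, 0.2, 13.2]
opening: 0.0008
gripper_force: 6.5
```

Request:
{"fn": "drive_tool", "kwargs": {"rows": [[-1,[0,0,0.003],[0,0,0]],[-1,[0,0,0.006],[0,0,0]],[-1,[0,0,0.006],[0,0,0]]]}}

```text
clock: 25.6
position: [0.4433, 0.0185, 0.0912]
tcp_rot: [0.0, 1.0, -0.0, -0.0]
ft_force: [-5.5, -0.3, 14.2]
opening: 0.0006
gripper_force: 7.7
```

Request:
{"fn": "drive_tool", "kwargs": {"rows": [[-1,[0,0,0.003],[0,0,0]],[-1,[0,0,0.005],[0,0,0]],[-1,[0,0,0.005],[0,0,0]]]}}

```text
clock: 25.98
position: [0.4433, 0.0186, 0.0907]
tcp_rot: [0.0, 1.0, -0.0, -0.0]
ft_force: [-7.8, 0.4, 16.6]
opening: 0.0006
gripper_force: 8.6
```

Request:
{"fn": "drive_tool", "kwargs": {"rows": [[-1,[0,0,0.002],[0,0,0]],[-1,[0,0,0.004],[0,0,0]],[-1,[0,0,0.004],[0,0,0]]]}}

```text
clock: 26.35
position: [0.4432, 0.0186, 0.0902]
tcp_rot: [0.0, 1.0, -0.0, -0.0]
ft_force: [-7.9, 0.9, 18.7]
opening: 0.0006
gripper_force: 9.7
```

```bash
cat > hook.py <<'E'
from h import *
def hook():
    im,d=env.camera("wrist"); W=cloud("wrist",d).reshape(-1,3)
    s=W[(abs(W[:,1]-.0185)<.012)&(W[:,0]>.37)&(W[:,0]<.432)&(W[:,2]>.05)]
    for z in range(60,140,5):
        t=s[(s[:,2]>=z/1e3)&(s[:,2]<z/1e3+.005)]
        if len(t)>5: print(z,len(t),np.percentile(t[:,0],[5,50,95]).round(4))
    s=W[(abs(abs(W[:,1]-.0185)-.06)<.03)&(abs(W[:,0]-.44)<.006)&(W[:,2]<.14)&(W[:,2]>.09)]; print("lid z@.44",np.median(s[:,2]).round(4))
    im,d=env.camera("side"); W=cloud("side",d).reshape(-1,3)
    s=W[(abs(W[:,1]-.0185)<.014)&(W[:,0]>.37)&(W[:,0]<.43)&(W[:,2]>.12)&(W[:,2]<.135)]
    if len(s)>3: print("side hook tip",len(s),np.percentile(s[:,0],[5,50,95]).round(4))
    o=env.get_obs(); print(o["clock"],o["position"],o["ft_force"])
E
python3 -c "from hook import *; hook()"
```

```text
60 28 [0.4045 0.4046 0.4047]
65 35 [0.4044 0.4046 0.4049]
70 33 [0.4044 0.4046 0.4048]
75 54 [0.4045 0.4047 0.4049]
80 43 [0.4044 0.4046 0.4048]
85 44 [0.4043 0.4047 0.4048]
90 66 [0.4045 0.4046 0.4048]
95 61 [0.4044 0.4047 0.4049]
100 106 [0.4045 0.405  0.4233]
105 406 [0.4046 0.4205 0.4235]
110 716 [0.4154 0.4263 0.4315]
115 122 [0.4122 0.4141 0.4319]
120 290 [0.4057 0.41   0.4319]
125 250 [0.4005 0.4026 0.4318]
130 112 [0.4008 0.402  0.416 ]
135 6 [0.4316 0.4319 0.432 ]
lid z@.44 0.1134
side hook tip 26 [0.401  0.4052 0.4107]
26.45 [0.44324422 0.01854839 0.09023817] [-8.76958457  0.07944682 19.04306642]
```

Request:
{"fn": "drive_tool", "kwargs": {"rows": [[-1,[0,0,0.003],[0,0,0]],[-1,[0,0,0.005],[0,0,0]],[-1,[0,0,0.005],[0,0,0]]]}}

```text
clock: 26.82
position: [0.4432, 0.0185, 0.0898]
tcp_rot: [0.0, 1.0, -0.0, 0.0]
ft_force: [-9.5, -0.3, 23.9]
opening: 0.0003
gripper_force: 11.6
```

```bash
python3 -c "from hook import *; hook()"
```

```text
60 30 [0.4044 0.4046 0.4047]
65 32 [0.4045 0.4047 0.4048]
70 39 [0.4044 0.4047 0.4049]
75 50 [0.4045 0.4046 0.4048]
80 45 [0.4044 0.4046 0.4048]
85 50 [0.4045 0.4047 0.4049]
90 58 [0.4045 0.4046 0.4049]
95 65 [0.4044 0.4047 0.4049]
100 127 [0.4045 0.4204 0.4233]
105 390 [0.4045 0.4208 0.4236]
110 705 [0.4153 0.4264 0.4314]
115 122 [0.4127 0.414  0.4319]
120 291 [0.4063 0.41   0.4318]
125 287 [0.4005 0.4027 0.4319]
130 96 [0.4007 0.402  0.4102]
135 7 [0.4317 0.4318 0.432 ]
lid z@.44 0.1129
side hook tip 22 [0.401  0.4047 0.4112]
26.925 [0.44323199 0.01854858 0.08981252] [-8.10376962 -0.93417045 23.19933535]
```

The force rises steeply now, so the seal is near solid and the hook is at rest. I back off and check that the lid holds.

Request:
{"fn": "drive_tool", "kwargs": {"rows": [[-1,[0,0,-0.02],[0,0,0]],[-1,[0,0,-0.05],[0,0,0]],[-1,[0,0,-0.1],[0,0,0]],[-1,[0,0,-0.15],[0,0,0]],[-1,[0,0,-0.15],[0,0,0]]]}}

```text
clock: 27.55
position: [0.4442, 0.0185, 0.1113]
tcp_rot: [0.0, 1.0, -0.0, 0.001]
ft_force: [0.8, -0.4, -0.3]
opening: 0.0004
gripper_force: 0.0
```

```bash
python3 -c "from hook import *; hook()"
```

```text
60 29 [0.404  0.4042 0.4044]
65 29 [0.404  0.4043 0.4044]
70 30 [0.404  0.4042 0.4044]
75 31 [0.404  0.4043 0.4045]
80 33 [0.4041 0.4043 0.4045]
85 36 [0.4041 0.4043 0.4045]
90 57 [0.4042 0.4043 0.4045]
95 35 [0.4041 0.4043 0.4045]
100 42 [0.4042 0.4044 0.4047]
105 360 [0.4044 0.4199 0.423 ]
110 461 [0.4155 0.4246 0.4309]
115 272 [0.4122 0.4271 0.4316]
120 216 [0.4051 0.4092 0.4113]
125 203 [0.4004 0.4022 0.4046]
130 47 [0.4002 0.4014 0.4026]
lid z@.44 0.1148
side hook tip 20 [0.4012 0.4047 0.4108]
27.65 [0.44368602 0.0185578  0.11073395] [0.31433235 0.14052333 0.5078643 ]
```

Request:
{"fn": "drive_tool", "kwargs": {"rows": [[-1,[0,0,-0.3],[0,0,0]],[-1,[0,0,-0.7],[0,0,0]],[-1,[0.2,0,-1],[0,0,0]],[-1,[0.2,0,-1],[0,0,0]],[-1,[0.2,0,-1],[0,0,0]],[-1,[0.2,0,-1],[0,0,0]],[-1,[0.2,0,-1],[0,0,0]],[-1,[0.2,0,-1],[0,0,0]],[-1,[0.2,0,-1],[0,0,0]]]}}

```text
clock: 28.78
position: [0.4137, 0.0186, 0.2605]
tcp_rot: [0.0, 1.0, 0.0, -0.0]
ft_force: [0.3, 0.3, -0.3]
opening: 0.0003
gripper_force: 0.0
```

```bash
python3 - <<'E'
from hook import *
hook()
im,d=env.camera("side"); v=cloud("side",d).reshape(-1,3)
for x in np.arange(.43,.63,.04):
    s=v[(abs(v[:,0]-x)<.01)&(v[:,1]>-.08)&(v[:,1]<-.04)&(v[:,2]>.05)&(v[:,2]<.2)]; print(x.round(2),len(s),np.median(s[:,2]).round(4) if len(s) else "")
E
```

```text
65 17 [0.4042 0.4044 0.4046]
75 12 [0.4041 0.4044 0.4045]
80 18 [0.4043 0.4044 0.4047]
85 11 [0.4043 0.4046 0.4048]
90 10 [0.4042 0.4043 0.4047]
95 18 [0.4043 0.4045 0.4047]
100 19 [0.4044 0.4046 0.4048]
105 80 [0.4108 0.4204 0.4231]
110 125 [0.416  0.4238 0.43  ]
115 105 [0.4122 0.427  0.4317]
120 71 [0.4066 0.4094 0.4121]
125 55 [0.4005 0.4029 0.4049]
130 26 [0.4003 0.4015 0.4028]
lid z@.44 0.1152
side hook tip 24 [0.401  0.4046 0.4111]
28.875 [0.41369429 0.0185615  0.26066961] [-1.07239558  0.46771652  0.01381168]
0.43 75 0.1141
0.47 75 0.1129
0.51 73 0.1132
0.55 71 0.1126
0.59 74 0.1137
```

The lid lies level (0.113–0.114 m along its length) and stays there with nothing touching it. It is latched.

```bash
python3 -c "from bench import env; print(env.job_done())"
```

```text
the job is handed in; nothing more can be done
None
```

The silver sleeve is all the way down in the empty socket, and the lid is shut and holding level on its own, pressed with at most 24 N in the readings; the latch catching is inferred from depth readings, the job took about 29 s, and the handed-in job returned no verdict.

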